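# Bring the sample carrier to the inspection head and hold the run plunger half-way

## Task

Hook the sample carrier onto the horizontal rail at its left end, to the left of the dark ring line, then slide it along the rail, without lifting it off, until it hangs in line with the pointer of the inspection head (within 1 cm), and let go of it. Then push the spring-loaded plunger of the hold-to-run box down to half of its 20 mm travel (10 mm, where its black line meets the collar; never all the way down) with the fingers and keep it there: the program finishes while still holding the plunger half-way. Leave the glue bottle, the steel cup and the spare housing where they are.

Things in the scene. Friction and masses are not known exactly. Their poses are not given: they have to be found in the camera images.
- carrier: loose aluminium carrier, 0.21 kg, 72 x 64 x 170 mm tall, upright on its flat tray (x -33 to +40, y +-32 mm, 20 mm high) with a violet port housing fixed on it (up to 31 mm). Grip tab on top, hook below it. Origin: middle of the underside, below the hook; z up, own y along the hook's channel, own x points away from the robot within 0.5 rad. It hangs balanced and may be let go
- hook_seat (a point): point of the carrier that sits on the rail: middle of the hook roof's underside, 125 mm above its origin; hook 30 mm wide along y. Its channel opens downward, 18 mm wide along x, between a lip at +x (down to 109 mm) and the strap at -x (down to 70 mm, then cranked out to x = -30 mm). Bring it from the robot's side, lip above the rail, strap in front of it, move along +x, then lower
- carrier_tab (a point): middle of the top face of the carrier's grip tab, 170 mm above its origin. The tab is 28 mm along x, 12 mm thick along y, 40 mm tall: pinch it across y from above
- rail_stand: fixed stand: steel rail, 12 mm diameter, 340 mm long, along own y, centre line 200 mm up, on a post at each end (end blocks 26 x 24 mm, 210 mm high). Origin on the bench below the rail's middle; own +y to the robot's left, +x away from the robot (yaw within 0.15 rad). A dark ring line is painted round the rail at own y = +40 mm (not in the way); the left end is y +45 to +150 mm
- rail_top (a point): topmost point of the rail at the middle of its length, 206 mm above the bench; axes as the stand's. The hook is seated when hook_seat is at this height, with x about 0
- station: fixed inspection head behind the rail, to the right of the ring line: a white sensor, 66 mm wide, on an aluminium pedestal, with a dark upright pointer on a bracket over it, 198 mm high in all. Origin at the middle of its underside, 90 mm behind the rail (own +x of the stand); its axes are parallel to the stand's
- pointer_tip (a point): tip of the upright pointer, 8 mm wide, 56 mm behind the rail and 198 mm above the bench; axes as the stand's. The carrier is at the mark when hook_seat has the same own y (along the rail) as this tip
- run_box: fixed grey hold-to-run box, 76 x 76 x 49 mm, with a round dark collar (50 mm wide, top at 59 mm) and an upright round plunger in its middle; origin at the middle of its underside. Box and carrier stand in front of the rail, one to the left and one to the right, either way round
- plunger_top (a point): middle of the top of the plunger's cap (36 mm wide), 91 mm above the bench when released; it moves down with the plunger
- plunger (a joint): travel of the plunger, m: 0 released (up), grows as it is pushed straight down, 0.020 at its end stop. Its spring pushes up with 4 N at the start, 7 N at half travel (0.010) and 10 N at the end. At half travel the black line on its shank meets the top of the collar
- glue: loose small white bottle with a yellow pointed cap, 26 mm wide, 80 mm high, in front of the rail between carrier and box; leave it alone. Origin at its underside
- cup: loose open steel cup, 60 mm wide, 34 mm high, in front of the rail; leave it alone. Origin at its underside
- spare: loose violet port housing, 40 x 51 x 22 mm, lying in front of the rail; leave it alone. Origin at its underside

How it is judged:
On the way, in this order (a step that is already met when the one before it is completed fails the run):
1. the carrier hangs on the rail to the left of the ring line (x of hook_seat in the frame of rail_top between -0.01 and 0.01 m and z of hook_seat in the frame of rail_top between -0.006 and 0.006 m and angle between carrier's own z axis and vertical below 0.2 rad and y of hook_seat in the frame of rail_top between 0.043 and 0.155 m), for 0.2 s.
2. the carrier hangs on the rail in line with the pointer, let go (x of hook_seat in the frame of rail_top between -0.01 and 0.01 m and z of hook_seat in the frame of rail_top between -0.006 and 0.006 m and angle between carrier's own z axis and vertical below 0.2 rad and y of hook_seat in the frame of pointer_tip between -0.01 and 0.01 m and contact force between the fingers and carrier below 0.1 N), for 0.3 s.
3. the plunger is held at half travel by the fingers (value of joint plunger between 0.007 and 0.013 m and contact force between the fingers and run_box above 3 N), for 0.3 s.
At the end, for the whole second after the job is handed in: the carrier hangs at rest on the rail, upright within 0.2 rad, its hook within 10 mm of the pointer along the rail, not touched by the fingers, and the fingers keep the plunger at 10 mm of travel, within 3 mm, pressing it with 3 to 20 N, through the last second (all of step 2 and all of step 3 and linear speed of carrier below 0.03 m/s and contact force between the fingers and run_box below 20 N); the arm keeps its last pose, push and grip.
It fails at once if the plunger is pushed all the way down (value of joint plunger above 0.0185 m).
It fails at once if the carrier is over the rail to the right of the ring line, off the rail (z of hook_seat in the frame of rail_top above 0.01 m and x of hook_seat in the frame of rail_top between -0.02 and 0.03 m and y of hook_seat in the frame of rail_top between -0.17 and 0.03 m).
It fails at once if the carrier is tipped over (angle between carrier's own z axis and vertical above 0.7 rad).
It fails at once if the glue bottle, the steel cup or the spare housing is moved by more than 20 mm (distance of any of glue, cup, spare from where it was at the start of the episode above 0.02 m).
It also fails if it takes over 61 s, if anything falls off the work surface, if the arm or the gripper's body presses on something with over 40 N, if the wrist force passes 120 N, or if a joint passes its speed limit or range.

## Robot

A 7-joint arm with a two-finger parallel gripper is mounted at the origin on a cart in front of the work surface, level with it; the furniture and walls round the work are solid. World frame = base frame: x ahead of the robot, y to its left, z up, the work surface at z = 0. Lengths are in m, angles in rad, forces in N, time in s.
With the tool pointing down it reaches from about 0.4 to 0.85 m from the base axis. Payload 10.4 kg.
Tool frame: the origin (TCP) lies on the front face of the gripper's body, between the roots of the fingers; the fingertips stand 73 mm ahead of it and the grasp point (between the pads) lies 54 mm ahead of it; z points along the fingers, y is the line along which they close (so a half turn about z gives the same grasp; the last joint's range is limited). The gripper opens to 85 mm and grips with 20 to 120 N. Pads are 22 mm wide; open, the fingers measure 114 mm over their backs; the gripper's body (76 mm by 85 mm) begins 54 mm behind the grasp point. The pads swing forward as they close: fully open they stand 13 mm farther back than shut.
Start: joints at [1.32, 0.332, -0.065, 1.46, 0.022, 1.35, -0.088], TCP at [0.141, -0.609, 0.304] pointing down, gripper open.
Joint ranges: [-2.6, 2.6], [-0.5, 2.12], [-1.47, 1.34], [0.16, 2.42], [-1.27, 4.41], [0.06, 2.06], [-2.6, 2.6]. Speed limits (rad/s): [2.22, 2.22, 2.79, 2.79, 3.14, 3.14, 3.14].

## Interface

Orientations are given as a unit quaternion [x, y, z, w].
In Python, from workcell import manip gives the robot as it stands.
- The arm moves only by the shell command python3 -m jog 'ROWS' [FORCE]. ROWS is JSON, a list of rows, each an object with "grip": the gripper command: -1 is fully open, 1 is shut, values between are in proportion; "slide": the shift along the tool's x, y, z in cm, a list of three; "yaw": the turn about the tool's z in rad. A call has 1 to 8 rows; each row shifts and turns the commanded pose from where the row before left it, along the tool's axes as they then stand; what a row does not reach is not made up. A row lasts 1/10 s, in which the tool goes at most 50 mm and 8.59 degrees, less where a joint would pass 70% of its speed; a pose out of reach is approached as far as the arm can. A call with a gripper value outside its range is refused whole. The fingers move at their own pace and stop on an object; FORCE is the grip in N (left out, the last holds). Time passes only in rows, so rows that do not move let the fingers close. It gives the time, the measured TCP pose, the force, the opening and the grip force at its end, in the units of the state.
- manip.get_obs(): the state, without advancing time (a new reading comes with each control period).
- manip.camera(name): name is "scene" or "top" or "wrist"; returns the picture (420x560x3 uint8, blue, green, red); there is no depth.
- manip.calibration(name): a dict with "vfov" (degrees; the focal length in pixels is half the picture's height over the tangent of half this angle, whatever the lens; pixels are square), "cx", "cy" (the principal point, pixels), "k1" (the pictures are not rectified: a ray, as slopes to the right and down, at radius r is drawn at 1 + k1 r^2 times it, then the intrinsics apply), "camera_from_world" (4x4, takes a point from world to camera coordinates). Camera axes: x right, y down, z forward; pixel columns grow to the right and rows downward; lengths in m; the calibration is good to about 2 mm. A picture is of the moment at which its call begins: read the wrist's pose just before it. calibration takes no time and is no camera call; for the wrist camera it gives the pose at the moment of the call.
- manip.hand_in(): hands the job in; it is judged then, once.
Trained networks look in the newest picture that a camera, given by its name, has taken for a name from the list of things; names that differ only in an ending like _2 or _b are one class to them, and where a whole thing is asked for, a point or a joint stands for the part that bears it (a point fixed in the world has none). Each returns a list of dicts, best first, with "conf" (0 to 1); they miss things now and then, are a little off and sometimes report something else, mostly with a low value. They report only what shows in the picture. A call takes as long as a camera call.
- manip.masks_of(thing, camera): "region" (420x560 bool, what is visible of it) and "centre" ([column, row] in pixels, amid what is visible of it).
The state is a dict: "clock": time; "joint_pos": joint angles; "joint_velocities": joint speeds; "tau": joint torques, N m; "position": TCP position; "ee_rot": TCP orientation; "ft_force": force on the tool from outside, world axes, zero at the start; "torque": the same for the moment, N m; "grip_width": opening from 0.0 (shut) to 1.0 (fully open); "grasp_force": force on a finger pad.
Only numpy, scipy, OpenCV 4.12 (cv2) and the standard library are available. Lean on these libraries where they do the work, as an engineer would, in place of code of your own. Each camera call takes 0.05 s, during which the arm holds its last target. There are 200 camera calls.

## Working session

There is one attempt and no reset: what is moved stays moved. The work goes in short steps, Python scripts to look and compute and a shell command to move; the robot and the scene stay as the last step left them, time stands still between calls to the robot, and variables do not carry over. Pictures are saved under pics/ and viewed, at most 10 in all, crops included, and the job is handed in when it is done.

```bash
ls; mkdir -p pics; cat > h.py <<'E'
import numpy as np, cv2
from workcell import manip
from scipy.spatial.transform import Rotation as R
def ray(cal,px):
    f=210/np.tan(np.radians(cal["vfov"])/2)
    d=np.array([(px[0]-cal["cx"])/f,(px[1]-cal["cy"])/f]); s=d.copy()
    for _ in range(20): s=d/(1+cal["k1"]*(s@s))
    M=np.array(cal["camera_from_world"]); Rm=M[:3,:3]
    v=Rm.T@np.array([s[0],s[1],1.]); return -Rm.T@M[:3,3], v/np.linalg.norm(v)
def proj(cal,p):
    f=210/np.tan(np.radians(cal["vfov"])/2)
    M=np.array(cal["camera_from_world"]); c=M[:3,:3]@np.asarray(p,float)+M[:3,3]
    s=c[:2]/c[2]; s=s*(1+cal["k1"]*(s@s)); return np.array([cal["cx"],cal["cy"]])+f*s
def atz(cal,px,z):
    o,v=ray(cal,px); return o+v*(z-o[2])/v[2]
def tri(rs):
    A=np.zeros((3,3));b=np.zeros(3)
    for o,v in rs:
        P=np.eye(3)-np.outer(v,v);A+=P;b+=P@o
    p=np.linalg.solve(A,b); return p,[np.linalg.norm((np.eye(3)-np.outer(v,v))@(p-o)) for o,v in rs]
E
python3 - <<'E'
from h import *
np.set_printoptions(precision=4,suppress=True)
o=manip.get_obs(); print(o["clock"],o["position"],o["ee_rot"],o["grip_width"])
for c in ["scene","top"]:
    im=manip.camera(c); cv2.imwrite(f"pics/{c}0.png",im); cal=manip.calibration(c)
    print(c,{k:cal[k] for k in("vfov","cx","cy","k1")}, "cam at",ray(cal,(280,210)))
    for t in ["carrier","carrier_tab","rail_stand","station","pointer_tip","run_box","plunger","glue","cup","spare"]:
        for d in manip.masks_of(t,c)[:2]:
            ys,xs=np.where(d["region"]); print(t,round(d["conf"],2),np.round(d["centre"],1),xs.min(),xs.max(),ys.min(),ys.max())
E
```

```text
pics
0.0 [ 0.1411 -0.6086  0.3031] [ 0.9935  0.1137 -0.0001 -0.0007] 0.9991328855025443
scene {'vfov': 42.178615033715396, 'cx': 290.3742723514471, 'cy': 209.395388712648, 'k1': 0.051076761120247845} cam at (array([ 0.1294, -0.8181,  1.0136]), array([ 0.3402,  0.6443, -0.685 ]))
carrier 0.88 [294.5 334.6] 277 313 292 355
carrier_tab 0.67 [294.5 335. ] 277 313 291 355
rail_stand 0.81 [310.1 240.6] 260 354 144 309
station 0.8 [361.5 241.7] 345 371 210 274
station 0.49 [241.2 257.5] 231 256 248 274
pointer_tip 0.83 [356.  237.6] 345 372 209 273
run_box 0.91 [207.9 210.3] 193 229 191 230
plunger 0.56 [207.4 197.9] 201 214 191 206
plunger 0.27 [306.3 239.5] 260 354 144 309
glue 0.74 [225.3 241.4] 222 233 229 254
glue 0.56 [293.1 330.1] 276 313 291 356
cup 0.94 [239.2 260.5] 231 255 248 274
spare 0.5 [258.4 285.9] 250 271 280 296
top {'vfov': 49.68884656069563, 'cx': 275.8954479901953, 'cy': 207.62532343813768, 'k1': -0.03429878053632082} cam at (array([ 0.4007, -0.0226,  1.2829]), array([ 0.1317,  0.0015, -0.9913]))
carrier 0.69 [359.9 242.8] 347 375 231 260
carrier_tab 0.62 [359.8 246.8] 347 375 231 260
rail_stand 0.62 [279.  191.3] 204 353 174 205
rail_stand 0.52 [250.1 253.9] 245 254 249 257
station 0.84 [311.1 157.5] 301 327 142 172
pointer_tip 0.88 [314.2 156.9] 300 328 140 173
run_box 0.84 [201.2 249.9] 188 218 234 267
glue 0.64 [249.7 253.9] 245 254 248 257
cup 0.68 [271.5 252.5] 261 282 238 259
spare 0.7 [303.1 244.3] 294 309 240 255
```

```bash
python3 - <<'E'
import cv2
a=cv2.imread("pics/scene0.png")[130:370,180:390]; b=cv2.imread("pics/top0.png")[130:280,175:385]
cv2.imwrite("pics/s1.png",cv2.resize(a,None,fx=2.5,fy=2.5,interpolation=cv2.INTER_CUBIC)); cv2.imwrite("pics/t1.png",cv2.resize(b,None,fx=3.7,fy=3.7,interpolation=cv2.INTER_CUBIC))
E
```

```text
(no output)
```

View pics/s1.png

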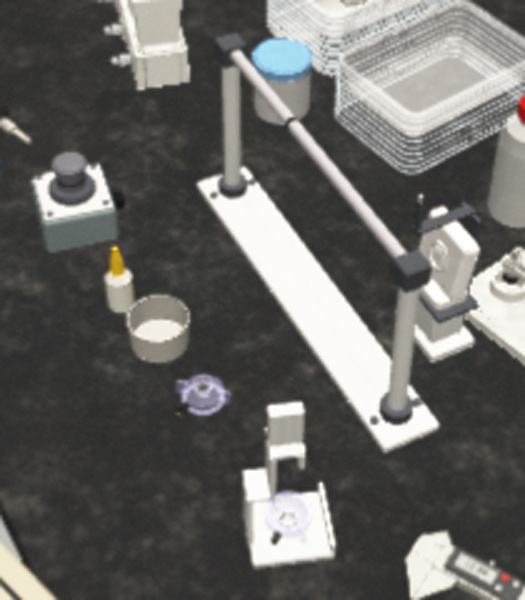

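View pics/t1.png

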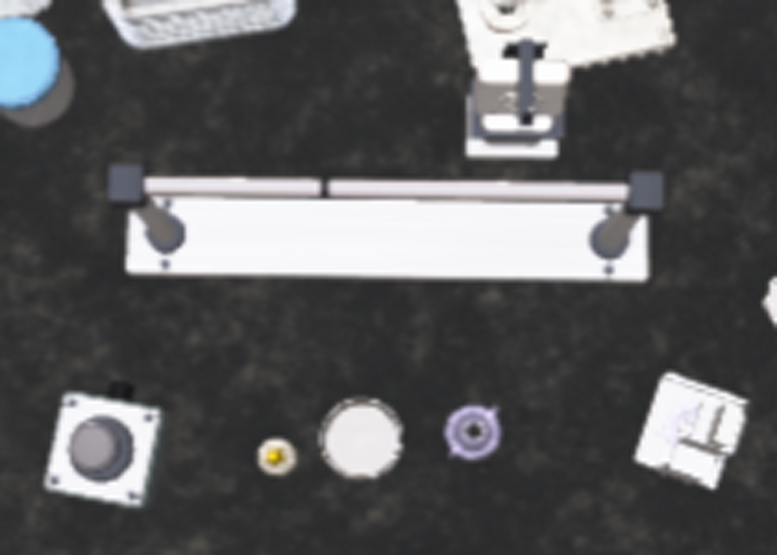

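The scene view shows the carrier at lower right, its tab top near full-image (294,292). The run box is on the left, with the glue bottle, cup and spare housing between the two. The top view shows the end blocks at about (209,180) and (350,181), the ring at (262.6,180.5), the pointer at about (317.5,162), and the carrier yawed by about -0.37.

```bash
python3 - <<'E'
from h import *
np.set_printoptions(precision=4,suppress=True)
T=manip.calibration("top");S=manip.calibration("scene")
t=lambda x,y:(175+x/3.7,130+y/3.7); s=lambda x,y:(180+x/2.5,130+y/2.5)
P={"blkL":(t(126,184),s(231,43)),"blkR":(t(646,190),s(412,258)),"ring":(t(324,187),s(292,124)),
 "plung":(t(92,441),s(69,160)),"glue":(t(275,456),s(115,248)),"ptr":(t(527,118),s(421,197))}
for k,(a,b) in P.items(): print(k,*tri([ray(T,a),ray(S,b)]))
L=atz(T,t(126,184),.21);Rr=atz(T,t(646,190),.21); d=L-Rr; print(L,Rr,np.linalg.norm(d),"yaw",np.arctan2(-d[0],d[1]))
print("ptr",atz(T,t(527,120),.198),atz(S,s(421,197),.198))
print("tray corners",[atz(T,t(*c),.02)[:2] for c in [(668,374),(748,404),(716,488),(636,458)]])
print("tab scene",atz(S,s(286,405),.17), "cup",atz(T,t(362,438),.02)," spare",atz(T,t(473,432),.015))
E
```

```text
blkL [0.6195 0.1502 0.2059] [np.float64(0.0004901019805786426), np.float64(0.0004901019805786222)]
blkR [ 0.6116 -0.1888  0.2125] [np.float64(0.0005171238519096037), np.float64(0.0005171238519094705)]
ring [0.6171 0.021  0.1988] [np.float64(0.00029271275814197925), np.float64(0.0002927127581418371)]
plung [0.4554 0.1913 0.0884] [np.float64(0.0015177887216504793), np.float64(0.001517788721650266)]
glue [0.4461 0.0608 0.0811] [np.float64(0.00036139677438481657), np.float64(0.0003613967743848236)]
ptr [ 0.6669 -0.1152  0.1951] [np.float64(0.0034223406507924636), np.float64(0.0034223406507924714)]
[0.6182 0.1497 0.21  ] [ 0.6116 -0.1889  0.21  ] 0.3387293749689125 yaw -0.01962159370977093
ptr [ 0.6616 -0.1135  0.198 ] [ 0.6686 -0.1183  0.198 ]
tray corners [array([ 0.5077, -0.231 ]), array([ 0.4846, -0.2906]), array([ 0.4221, -0.2645]), array([ 0.4448, -0.2053])]
tab scene [ 0.4637 -0.2437  0.17  ] cup [ 0.4611 -0.0002  0.02  ]  spare [ 0.4653 -0.0837  0.015 ]
```

```bash
python3 -m jog '[{"grip":-1,"slide":[2,-1.4,0],"yaw":0},{"grip":-1,"slide":[4,-2.8,0],"yaw":0},{"grip":-1,"slide":[4,-2.8,0],"yaw":0},{"grip":-1,"slide":[4,-2.8,0],"yaw":0},{"grip":-1,"slide":[4,-2.8,0],"yaw":0},{"grip":-1,"slide":[4,-2.8,0],"yaw":0},{"grip":-1,"slide":[4,-2.8,0],"yaw":0},{"grip":-1,"slide":[4,-2.8,0],"yaw":0}]' 40
```

```text
clock: 1.9
position: [0.387, -0.3349, 0.3043]
ee_rot: [0.994, 0.114, 0.0, 0.0]
ft_force: [0.6, -0.5, -0.1]
grip_width: 0.999
grasp_force: 0.0
```

```bash
python3 -m jog '[{"grip":-0.3,"slide":[2,-1.5,-1],"yaw":0.1},{"grip":-0.3,"slide":[0,0,-1],"yaw":0.12},{"grip":-0.3,"slide":[0,0,-1],"yaw":0.12},{"grip":-0.3,"slide":[0,0,-1],"yaw":0.12},{"grip":-0.3,"slide":[0,0,-1],"yaw":0.12},{"grip":-0.3,"slide":[0,0,0],"yaw":0}]'
```

```text
clock: 2.5
position: [0.4025, -0.3176, 0.3553]
ee_rot: [0.984, -0.176, 0.001, 0.001]
ft_force: [0.2, -0.3, 0.9]
grip_width: 0.653
grasp_force: 0.0
```

```bash
python3 - <<'E'
from h import *
np.set_printoptions(precision=4,suppress=True)
W=manip.calibration("wrist"); im=manip.camera("wrist"); cv2.imwrite("pics/w0.png",im)
print(ray(W,(280,210)), proj(W,[.4625,-.2455,.17]))
for t in ["carrier","carrier_tab"]:
    for d in manip.masks_of(t,"wrist")[:2]:
        ys,xs=np.where(d["region"]); print(t,round(d["conf"],2),np.round(d["centre"],1),xs.min(),xs.max(),ys.min(),ys.max())
E
```

```text
(array([ 0.4637, -0.3394,  0.4251]), array([-0.2563,  0.0718, -0.9639])) [149.2933 160.7399]
carrier 0.82 [187.3 149.7] 140 224 107 181
carrier_tab 0.75 [186.3 146.2] 140 224 106 182
```

View pics/w0.png

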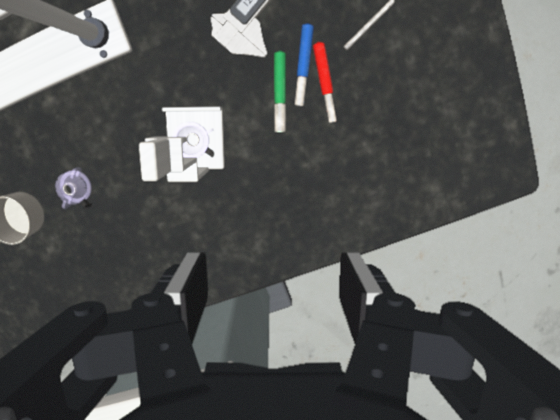

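The wrist view shows the tab's top face at about (148,161), against a prediction of (149,161). The tray edges line up with the image, so position and yaw are confirmed.

```bash
python3 -m jog '[{"grip":-0.3,"slide":[1,-3,0],"yaw":0},{"grip":-0.3,"slide":[1,-3,1],"yaw":0},{"grip":-0.3,"slide":[1.1,-2.8,2],"yaw":0},{"grip":-0.3,"slide":[0,0,3],"yaw":0},{"grip":-0.3,"slide":[0,0,2],"yaw":0},{"grip":-0.3,"slide":[0,0,0],"yaw":0}]'
python3 - <<'E'
from h import *
np.set_printoptions(precision=4,suppress=True)
W=manip.calibration("wrist"); im=manip.camera("wrist"); cv2.imwrite("pics/w1.png",im)
print(proj(W,[.4625,-.2455,.17])); o=manip.get_obs(); print(o["position"],o["ee_rot"])
r=R.from_quat(o["ee_rot"]); print("tab in tool",r.inv().apply(np.array([.4625,-.2455,.17])-o["position"]))
E
```

```text
clock: 3.25
position: [0.4602, -0.2448, 0.2707]
ee_rot: [0.985, -0.174, -0.003, -0.001]
ft_force: [-0.6, -0.2, 0.1]
grip_width: 0.647
grasp_force: 0.0
[273.8285 238.7654]
[ 0.4609 -0.2453  0.2727] [ 0.9847 -0.1743 -0.0014 -0.0005]
tab in tool [ 0.0019 -0.0003  0.1027]
```

View pics/w1.png

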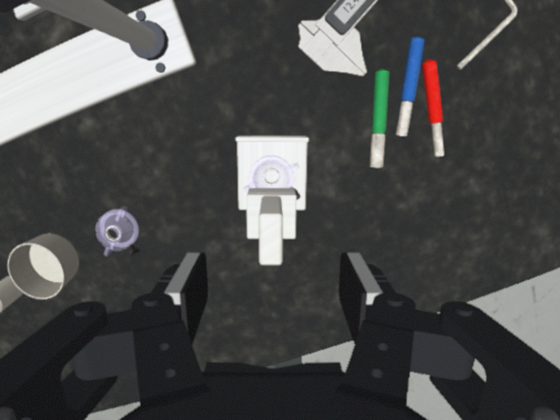

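The tab's top face is at about (271,238), against a prediction of (274,239), and it sits centred between the fingers. I'll descend and grip.

```bash
python3 -m jog '[{"grip":-0.3,"slide":[0.1,0,2],"yaw":0},{"grip":-0.3,"slide":[0.1,0,2],"yaw":0},{"grip":-0.3,"slide":[0,0,1.5],"yaw":0},{"grip":-0.3,"slide":[0,0,0.6],"yaw":0},{"grip":1,"slide":[0,0,0],"yaw":0},{"grip":1,"slide":[0,0,0],"yaw":0},{"grip":1,"slide":[0,0,0],"yaw":0},{"grip":1,"slide":[0,0,0],"yaw":0}]' 50
```

```text
clock: 4.1
position: [0.464, -0.2462, 0.214]
ee_rot: [0.985, -0.175, 0.001, 0.0]
ft_force: [0.2, 1.4, 3.3]
grip_width: 0.129
grasp_force: 49.6
```

```bash
python3 -m jog '[{"grip":1,"slide":[0,0,0],"yaw":0},{"grip":1,"slide":[0,0,0],"yaw":0}]'; python3 -m jog '[{"grip":1,"slide":[0,0,-1],"yaw":0},{"grip":1,"slide":[0,0,-2],"yaw":0},{"grip":1,"slide":[0,0,-2],"yaw":0},{"grip":1,"slide":[0,0,-2],"yaw":0},{"grip":1,"slide":[0,0,-2],"yaw":0},{"grip":1,"slide":[0,0,-2],"yaw":0},{"grip":1,"slide":[0,0,-0.5],"yaw":0},{"grip":1,"slide":[0,0,0],"yaw":0}]'
```

```text
clock: 4.3
position: [0.464, -0.2462, 0.214]
ee_rot: [0.985, -0.175, 0.001, 0.0]
ft_force: [0.6, 1.2, 6.2]
grip_width: 0.13
grasp_force: 50.1
clock: 5.1
position: [0.4634, -0.2463, 0.3284]
ee_rot: [0.985, -0.175, 0.0, 0.0]
ft_force: [-0.9, -0.4, -2.4]
grip_width: 0.133
grasp_force: 48.9
```

```bash
python3 -m jog '[{"grip":1,"slide":[0,0,0],"yaw":-0.06},{"grip":1,"slide":[0,0,0],"yaw":-0.1},{"grip":1,"slide":[0,0,0],"yaw":-0.1},{"grip":1,"slide":[0.4,-1,0],"yaw":-0.07},{"grip":1,"slide":[0.8,-2,0],"yaw":0},{"grip":1,"slide":[0.8,-3,0],"yaw":0},{"grip":1,"slide":[0.8,-4,0],"yaw":0},{"grip":1,"slide":[0.8,-4,0],"yaw":0}]'; python3 -m jog '[{"grip":1,"slide":[0.5,-4,0],"yaw":0},{"grip":1,"slide":[0.5,-4,0],"yaw":0},{"grip":1,"slide":[0,-4,0],"yaw":0},{"grip":1,"slide":[0,-3,0],"yaw":0},{"grip":1,"slide":[0,-2,0],"yaw":0},{"grip":1,"slide":[0,-1.5,0],"yaw":0},{"grip":1,"slide":[0,0,0],"yaw":0},{"grip":1,"slide":[0,0,0],"yaw":0}]'
python3 - <<'E'
from h import *
np.set_printoptions(precision=4,suppress=True)
o=manip.get_obs(); print(o["position"],o["ee_rot"],R.from_quat(o["ee_rot"]).as_matrix())
a=manip.camera("scene");b=manip.camera("top");c=manip.camera("wrist")
for n,i in (("s2",a),("t2",b),("w2",c)): cv2.imwrite(f"pics/{n}.png",i)
u=lambda i,s:cv2.resize(i,None,fx=s,fy=s,interpolation=cv2.INTER_CUBIC)
A=u(a[130:290,200:340],3.0); B=u(b[130:250,180:310],2.9)
H=np.zeros((A.shape[0]+0,A.shape[1]+B.shape[1],3),np.uint8); H[:A.shape[0],:A.shape[1]]=A;H[:B.shape[0],A.shape[1]:]=B
cv2.imwrite("pics/st2.png",H); print(H.shape,A.shape)
E
```

```text
clock: 5.9
position: [0.5028, -0.1062, 0.3265]
ee_rot: [1.0, -0.012, -0.001, -0.0]
ft_force: [0.7, 0.0, -2.8]
grip_width: 0.132
grasp_force: 48.8
clock: 6.7
position: [0.517, 0.0768, 0.3269]
ee_rot: [1.0, -0.011, -0.001, 0.0]
ft_force: [0.5, -1.4, -2.6]
grip_width: 0.131
grasp_force: 48.9
[0.517  0.0768 0.3269] [ 0.9999 -0.011  -0.0008  0.0002] [[ 0.9998 -0.022  -0.0015]
 [-0.022  -0.9998 -0.0005]
 [-0.0015  0.0005 -1.    ]]
(480, 797, 3) (480, 420, 3)
```

View pics/st2.png

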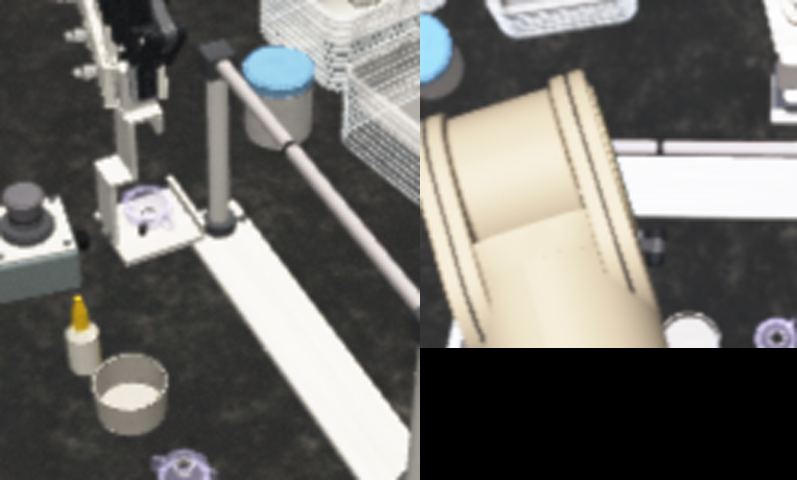

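View pics/w2.png

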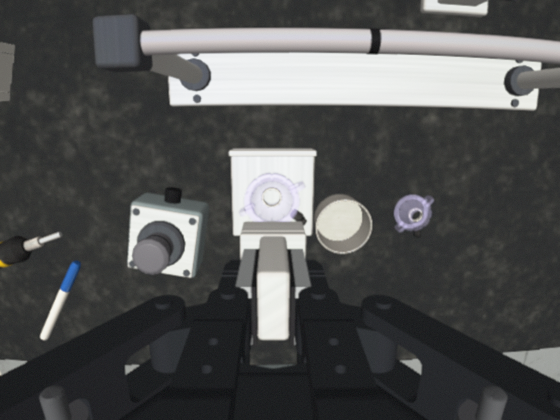

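The wrist view shows the carrier square to the rail, with the tab's top face spanning about rows 282–340 at col 273. The rail crosses at rows 29–52 and the ring is at col 375, so the hook is left of the ring. Next I'll work out the hook's x offset from this picture.

```bash
python3 - <<'E'
from h import *
np.set_printoptions(precision=4,suppress=True)
W=manip.calibration("wrist"); im=cv2.imread("pics/w2.png"); g=im.mean(2).astype(int)
print("rail col 260",g[20:62,260]); print("tab col 273",g[216:246,273],g[270:350:2,273]); print("tray col 240",g[140:160,240])
o=manip.get_obs()["position"]; zb=o[2]-.214
print("tab", [atz(W,(273,r),zb+.17) for r in (282,340)], "pred TCP-centre row", proj(W,[o[0],o[1],zb+.17]))
print("tray front", atz(W,(272,150),zb+.02), "z31", atz(W,(272,150),zb+.031))
print("rail", [atz(W,(260,r),.2) for r in (29,40.5,52)], "ring",atz(W,(375,41),.204),"blk",atz(W,(118,42),.21))
E
```

```text
rail col 260 [ 50  49  50  48  51  49  46  85 157 191 204 209 212 213 214 214 213 215
 214 213 207 204 194 190 183 175 167 157 146 131 115 105 147 214 237 237
 237 239 239 239 240 239]
tab col 273 [226 223 221 217 199 170 142 138 139 141 143 141 141 147 172 177 148 160
 199 211 179 146 140 140 143 141 142 141 142 143] [153 202 234 237 240 240 239 238 236 235 236 238 239 238 237 235 235 235
 235 235 236 238 239 239 239 237 235 236 234 233 234 235 237 236 220 105
  53  50  49  50]
tray col 240 [ 57  55  55  54  56  54  55  68 115 160 184 225 238 237 234 227 223 238
 240 240]
tab [array([0.5253, 0.0767, 0.2835]), array([0.5017, 0.0772, 0.2835])] pred TCP-centre row [275.2155 302.3136]
tray front [0.5544 0.0763 0.1335] z31 [0.5556 0.0762 0.1445]
rail [array([0.6235, 0.0806, 0.2   ]), array([0.6179, 0.0808, 0.2   ]), array([0.6122, 0.081 , 0.2   ])] ring [0.6162 0.0226 0.204 ] blk [0.6187 0.1508 0.21  ]
```

```bash
python3 -m jog '[{"grip":1,"slide":[1.2,0,0],"yaw":0},{"grip":1,"slide":[2,0,0],"yaw":0},{"grip":1,"slide":[2,0,0],"yaw":0},{"grip":1,"slide":[2,0,0],"yaw":0},{"grip":1,"slide":[2,0,0],"yaw":0},{"grip":1,"slide":[1,0,0],"yaw":0},{"grip":1,"slide":[0,0,0],"yaw":0},{"grip":1,"slide":[0,0,0],"yaw":0}]'
python3 - <<'E'
from h import *
np.set_printoptions(precision=4,suppress=True)
o=manip.get_obs(); print(o["position"],o["ee_rot"]);W=manip.calibration("wrist")
a=manip.camera("wrist"); cv2.imwrite("pics/w3.png",a)
print("rail centre row at cols",[proj(W,[.617,y,.2]) for y in (.13,.04)])
b=manip.camera("scene"); cv2.imwrite("pics/s3.png",b)
A=cv2.resize(b[120:240,220:320],None,fx=4,fy=4,interpolation=cv2.INTER_CUBIC); B=cv2.resize(a,None,fx=.7,fy=.7,interpolation=cv2.INTER_AREA)
H=np.zeros((480,792,3),np.uint8);H[:480,:400]=A;H[:294,400:]=B;cv2.imwrite("pics/sw3.png",H)
E
```

```text
clock: 7.65
position: [0.619, 0.0752, 0.3277]
ee_rot: [1.0, -0.011, -0.0, -0.0]
ft_force: [-0.5, -0.4, -2.5]
grip_width: 0.129
grasp_force: 48.9
[0.619  0.0752 0.3277] [ 0.9999 -0.0111 -0.0003 -0.0001]
rail centre row at cols [array([179.5284, 232.7716]), array([335.255, 229.393])]
```

View pics/sw3.png

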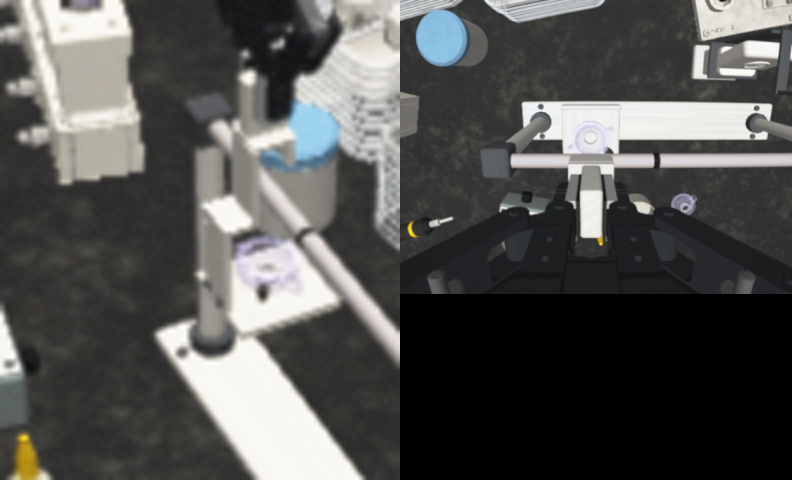

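The scene crop shows the hook standing over the rail with its lip beyond it and the strap in front. The wrist view has the rail at about row 228 and the carrier at col 272, left of the ring at col 366. Next I'll measure the rail against the hook in this close view.

```bash
python3 - <<'E'
from h import *
np.set_printoptions(precision=4,suppress=True)
W=manip.calibration("wrist"); g=cv2.imread("pics/w3.png").mean(2); o=manip.get_obs()["position"]
for c in (190,205,330,345,400): print(c,g[212:246,c].astype(int))
print(g[140:160,240].astype(int))
for r in (218,229,240): print(r,atz(W,(200,r),.2),atz(W,(340,r),.2))
print("tray",atz(W,(272,150),o[2]-.214+.025), "tab g",g[230:345:3,273].astype(int),[atz(W,(273,r),o[2]-.044)[0] for r in(272,339)])
E
```

```text
190 [ 54  53  53  51  52  52  69 107 145 169 184 198 206 210 215 219 219 220
 220 219 217 214 209 204 196 184 167 134  88  55  51  49  50  50]
205 [ 57  58  58  57  55  52  68 108 146 169 185 198 206 211 217 219 220 219
 220 219 218 214 209 205 196 186 167 134  91  60  56  52  53  52]
330 [ 54  53  53  50  51  49  65 108 148 169 185 200 206 212 216 218 220 220
 218 219 217 214 211 203 194 186 166 132  85  57  52  53  52  53]
345 [ 50  53  53  52  52  52  67 110 147 170 185 198 207 212 216 217 220 220
 219 219 218 215 210 204 194 183 167 127  82  54  50  49  51  49]
400 [ 53  51  50  48  49  50  66 113 148 172 188 199 206 212 215 218 218 219
 218 217 216 213 207 202 190 181 156 111  69  52  50  51  51  49]
[ 52  51  51  59 112 190 232 232 212 176 183 227 239 238 234 226 224 238
 242 241]
218 [0.6254 0.1175 0.2   ] [0.6235 0.0373 0.2   ]
229 [0.6187 0.118  0.2   ] [0.6168 0.0372 0.2   ]
240 [0.612  0.1185 0.2   ] [0.6101 0.037  0.2   ]
tray [0.6565 0.0755 0.1391] tab g [176 162 181 143 143 146 143 146 144 146 148 147 146 149 207 237 241 241
 238 236 236 240 239 237 236 236 237 237 240 240 239 236 237 234 236 237
 221  51  55] [np.float64(0.6304706120174224), np.float64(0.6035323441929128)]
```

```bash
python3 -m jog '[{"grip":1,"slide":[0,0,0.5],"yaw":0},{"grip":1,"slide":[0,0,0.7],"yaw":0},{"grip":1,"slide":[0,0,0.7],"yaw":0},{"grip":1,"slide":[0,0,0],"yaw":0}]'; python3 -m jog '[{"grip":1,"slide":[0,0,0.4],"yaw":0},{"grip":1,"slide":[0,0,0.4],"yaw":0},{"grip":1,"slide":[0,0,0.3],"yaw":0},{"grip":1,"slide":[0,0,0],"yaw":0}]'
```

```text
clock: 8.15
position: [0.6187, 0.0748, 0.3074]
ee_rot: [1.0, -0.011, -0.001, 0.0]
ft_force: [-0.6, -0.6, -3.2]
grip_width: 0.128
grasp_force: 48.8
clock: 8.55
position: [0.6191, 0.0751, 0.2973]
ee_rot: [1.0, -0.011, -0.0, 0.0]
ft_force: [0.3, 0.8, -2.8]
grip_width: 0.13
grasp_force: 48.9
```

```bash
python3 -m jog '[{"grip":1,"slide":[0,0,0.1],"yaw":0},{"grip":1,"slide":[0,0,0.1],"yaw":0},{"grip":1,"slide":[0,0,0],"yaw":0}]'; python3 -m jog '[{"grip":1,"slide":[0,0,0.1],"yaw":0},{"grip":1,"slide":[0,0,0],"yaw":0},{"grip":1,"slide":[0,0,0],"yaw":0}]'
```

```text
clock: 8.85
position: [0.6193, 0.0751, 0.2958]
ee_rot: [1.0, -0.011, -0.0, 0.0]
ft_force: [0.1, 0.3, -1.9]
grip_width: 0.13
grasp_force: 48.9
clock: 9.15
position: [0.6193, 0.0751, 0.295]
ee_rot: [1.0, -0.011, 0.0, 0.0]
ft_force: [0.3, 0.2, -2.6]
grip_width: 0.129
grasp_force: 49.1
```

```bash
python3 -m jog '[{"grip":1,"slide":[0,0,0.1],"yaw":0},{"grip":1,"slide":[0,0,0],"yaw":0}]';python3 -m jog '[{"grip":1,"slide":[0,0,0.1],"yaw":0},{"grip":1,"slide":[0,0,0],"yaw":0}]';python3 -m jog '[{"grip":1,"slide":[0,0,0.1],"yaw":0},{"grip":1,"slide":[0,0,0],"yaw":0}]'
```

```text
clock: 9.35
position: [0.6194, 0.0752, 0.2948]
ee_rot: [1.0, -0.011, 0.0, 0.0]
ft_force: [-2.5, -0.9, 4.9]
grip_width: 0.13
grasp_force: 50.1
clock: 9.55
position: [0.6194, 0.0752, 0.2948]
ee_rot: [1.0, -0.011, 0.001, 0.0]
ft_force: [-4.7, -2.0, 11.0]
grip_width: 0.128
grasp_force: 51.1
clock: 9.75
position: [0.6194, 0.0752, 0.2947]
ee_rot: [1.0, -0.011, 0.001, 0.0]
ft_force: [-7.8, -2.2, 18.5]
grip_width: 0.133
grasp_force: 52.0
```

```bash
python3 -m jog '[{"grip":1,"slide":[0,0,-0.2],"yaw":0},{"grip":1,"slide":[0,0,0],"yaw":0},{"grip":1,"slide":[0,0.5,0],"yaw":0},{"grip":1,"slide":[0,1,0],"yaw":0},{"grip":1,"slide":[0,1,0],"yaw":0}]';python3 -m jog '[{"grip":1,"slide":[0,1.5,0],"yaw":0},{"grip":1,"slide":[0,2,0],"yaw":0},{"grip":1,"slide":[0,2,0],"yaw":0},{"grip":1,"slide":[0,2,0],"yaw":0},{"grip":1,"slide":[0,2,0],"yaw":0},{"grip":1,"slide":[0,2,0],"yaw":0},{"grip":1,"slide":[0,1,0],"yaw":0},{"grip":1,"slide":[0,0,0],"yaw":0}]'
python3 - <<'E'
from h import *
np.set_printoptions(precision=4,suppress=True)
o=manip.get_obs(); print(o["position"],o["ee_rot"]);W=manip.calibration("wrist")
a=manip.camera("wrist"); cv2.imwrite("pics/w4.png",a)
print("pointer pred",proj(W,[.667,-.115,.198]),proj(W,[.667,-.115,.16]))
for d in manip.masks_of("pointer_tip","wrist")[:2]:
        ys,xs=np.where(d["region"]); print(round(d["conf"],2),np.round(d["centre"],1),xs.min(),xs.max(),ys.min(),ys.max())
E
```

```text
clock: 10.25
position: [0.6191, 0.0512, 0.2949]
ee_rot: [1.0, -0.01, 0.001, -0.001]
ft_force: [0.0, 3.1, 6.5]
grip_width: 0.133
grasp_force: 50.0
clock: 11.05
position: [0.6164, -0.0774, 0.2949]
ee_rot: [1.0, -0.013, 0.001, 0.001]
ft_force: [0.1, -4.5, 6.2]
grip_width: 0.134
grasp_force: 50.2
[ 0.6164 -0.0774  0.2949] [ 0.9999 -0.0126  0.001   0.0008]
pointer pred [353.4817 142.0462] [338.6385 136.3193]
0.73 [328.5  71.5] 273 384 20 140
0.31 [272.1 213.4] 230 316 148 339
```

View pics/w4.png

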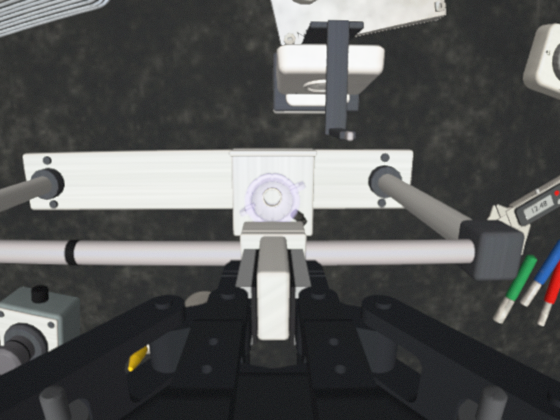

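The wrist view shows the bracket's end at about (337,130) and the small upright pointer beside it with its tip at about (350,136). The carrier hangs at col 272.

```bash
python3 - <<'E'
from h import *
np.set_printoptions(precision=4,suppress=True)
W=manip.calibration("wrist"); o=manip.get_obs(); r=R.from_quat(o["ee_rot"])
for p in [(350,136),(353,136),(348,134)]: print(atz(W,p,.198))
p=atz(W,(350.5,136),.198); t=atz(W,(273,306),o["position"][2]-.044); tr=atz(W,(273,150),.206-.125+.025)
yax=np.array([.0196,.9998,0]); print("tab",t,"tray",tr,"dy own tab->ptr",(p-t)@yax,(p-tr)@yax,"TCP",(p-o["position"])@yax)
rails=[(.0,253)]; print([atz(W,(c,252.5),.2) for c in (100,200,340,440)])
E
```

```text
[ 0.6698 -0.1131  0.198 ]
[ 0.6698 -0.1145  0.198 ]
[ 0.6707 -0.1122  0.198 ]
tab [ 0.6151 -0.0763  0.2509] tray [ 0.6545 -0.078   0.106 ] dy own tab->ptr -0.03593941303246651 -0.03506087731643752 TCP -0.035223768561237066
[array([0.6165, 0.0097, 0.2   ]), array([ 0.6156, -0.0409,  0.2   ]), array([ 0.6138, -0.1094,  0.2   ]), array([ 0.612, -0.16 ,  0.2  ])]
```

```bash
python3 -m jog '[{"grip":1,"slide":[0,0.6,0],"yaw":0},{"grip":1,"slide":[0,1.2,0],"yaw":0},{"grip":1,"slide":[0,1.2,0],"yaw":0},{"grip":1,"slide":[0,0.6,0],"yaw":0},{"grip":1,"slide":[0,0,0],"yaw":0},{"grip":1,"slide":[0,0,0],"yaw":0}]'
python3 - <<'E'
from h import *
np.set_printoptions(precision=4,suppress=True)
o=manip.get_obs(); print(o["position"],o["ee_rot"]);W=manip.calibration("wrist")
a=manip.camera("wrist"); cv2.imwrite("pics/w5.png",a)
print("pointer pred",proj(W,[.6695,-.1135,.198]),"hook mid",proj(W,[.616,o["position"][1],.206]))
cv2.imwrite("pics/w5c.png",cv2.resize(a[60:360,190:360],None,fx=2,fy=2,interpolation=cv2.INTER_CUBIC))
E
```

```text
clock: 11.75
position: [0.6157, -0.1118, 0.2949]
ee_rot: [1.0, -0.012, 0.001, 0.001]
ft_force: [-0.3, -0.7, 6.2]
grip_width: 0.132
grasp_force: 50.2
[ 0.6157 -0.1118  0.2949] [ 0.9999 -0.0116  0.0011  0.0005]
pointer pred [275.2287 136.5696] hook mid [274.3354 253.3255]
```

View pics/w5c.png

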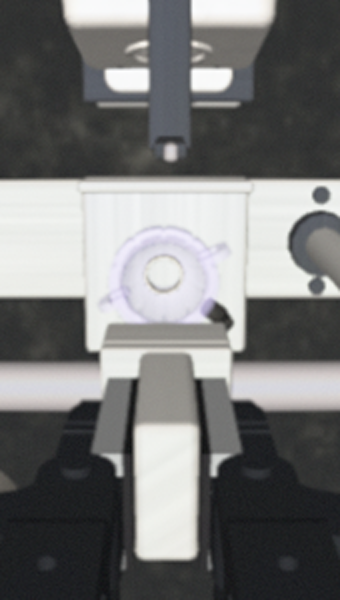

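The pointer is at col 275.5 and the hook's middle at col 273, so the offset is about 1.5 mm. I'll nudge it 1 mm, release and retreat upward.

```bash
python3 -m jog '[{"grip":1,"slide":[0,0.2,-0.05],"yaw":0},{"grip":1,"slide":[0,0,0],"yaw":0},{"grip":1,"slide":[0,0,0],"yaw":0}]' 30; python3 -m jog '[{"grip":0.4,"slide":[0,0,0],"yaw":0},{"grip":0.2,"slide":[0,0,0],"yaw":0},{"grip":0,"slide":[0,0,0],"yaw":0},{"grip":-0.2,"slide":[0,0,0],"yaw":0},{"grip":-0.2,"slide":[0,0,0],"yaw":0},{"grip":-0.2,"slide":[0,0,0],"yaw":0},{"grip":-0.2,"slide":[0,0,0],"yaw":0}]'; python3 -m jog '[{"grip":-0.2,"slide":[0,0,-0.5],"yaw":0},{"grip":-0.2,"slide":[0,0,-1],"yaw":0},{"grip":-0.2,"slide":[0,0,-2],"yaw":0},{"grip":-0.2,"slide":[0,0,-2],"yaw":0},{"grip":-0.2,"slide":[0,0,-2],"yaw":0},{"grip":-0.2,"slide":[0,0,0],"yaw":0},{"grip":-0.2,"slide":[0,0,0],"yaw":0}]'
python3 - <<'E'
from h import *
np.set_printoptions(precision=4,suppress=True)
o=manip.get_obs(); print(o["position"],o["ee_rot"]);W=manip.calibration("wrist")
a=manip.camera("wrist"); b=manip.camera("scene"); cv2.imwrite("pics/w6.png",a)
A=cv2.resize(b[150:320,220:390],None,fx=2.3,fy=2.3,interpolation=cv2.INTER_CUBIC); B=cv2.resize(a,None,fx=.72,fy=.72,interpolation=cv2.INTER_AREA)
H=np.zeros((400,800,3),np.uint8);H[:A.shape[0],:A.shape[1]]=A;H[:B.shape[0],391:391+B.shape[1]]=B;cv2.imwrite("pics/sw6.png",H)
E
```

```text
clock: 12.1
position: [0.6154, -0.1129, 0.2949]
ee_rot: [1.0, -0.011, 0.001, 0.0]
ft_force: [0.6, 1.6, 5.3]
grip_width: 0.129
grasp_force: 50.1
clock: 12.8
position: [0.6151, -0.1128, 0.2944]
ee_rot: [1.0, -0.011, -0.0, 0.0]
ft_force: [0.0, 0.4, 0.2]
grip_width: 0.599
grasp_force: 0.0
clock: 13.5
position: [0.6152, -0.1128, 0.3699]
ee_rot: [1.0, -0.011, 0.001, 0.0]
ft_force: [0.4, -0.3, -0.7]
grip_width: 0.599
grasp_force: 0.0
[ 0.6152 -0.1128  0.3699] [ 0.9999 -0.0111  0.0005  0.0001]
```

View pics/sw6.png

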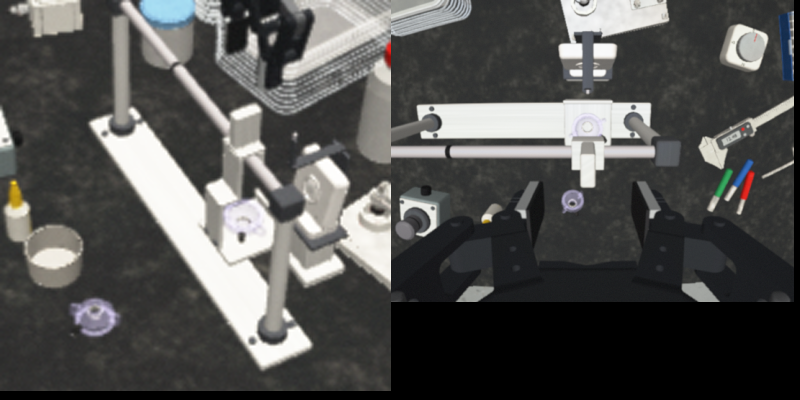

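The scene view shows the carrier hanging upright and free on the rail in line with the pointer. The wrist view agrees, and the glue, cup and spare housing are untouched. Next I'll go above the plunger with the fingers shut.

```bash
python3 -m jog '[{"grip":1,"slide":[-1.5,-2,0],"yaw":0},{"grip":1,"slide":[-2.2,-4,0],"yaw":0},{"grip":1,"slide":[-2.2,-4,0],"yaw":0},{"grip":1,"slide":[-2.2,-4,0],"yaw":0},{"grip":1,"slide":[-2.2,-4,0],"yaw":0},{"grip":1,"slide":[-2.2,-4,0],"yaw":0},{"grip":1,"slide":[-2,-4,0],"yaw":0},{"grip":1,"slide":[-2,-4,0],"yaw":0}]'; python3 -m jog '[{"grip":1,"slide":[0,0,2],"yaw":0},{"grip":1,"slide":[0,0,3],"yaw":0},{"grip":1,"slide":[0,0,3],"yaw":0},{"grip":1,"slide":[0,0,2],"yaw":0},{"grip":1,"slide":[0,0,0],"yaw":0},{"grip":1,"slide":[0,0,0],"yaw":0}]'
cat > q.py <<'E'
from h import *
np.set_printoptions(precision=4,suppress=True)
o=manip.get_obs(); print(o["position"],o["ee_rot"]); r=R.from_quat(o["ee_rot"])
rs=[]
for c in ("wrist","scene","top"):
    C=manip.calibration(c); manip.camera(c)
    print(c,"pred",proj(C,[.4554,.1913,.091]))
    for t in ("plunger","run_box"):
        for d in manip.masks_of(t,c)[:2]:
            ys,xs=np.where(d["region"]); print(t,round(d["conf"],2),np.round(d["centre"],1),xs.min(),xs.max(),ys.min(),ys.max(),atz(C,d["centre"],.085))
print("plunger in tool",r.inv().apply(np.array([.4554,.1913,.091])-o["position"]))
E
python3 q.py
```

```text
clock: 14.4
position: [0.4555, 0.192, 0.3688]
ee_rot: [1.0, -0.011, -0.0, 0.0]
ft_force: [0.4, 0.1, -0.4]
grip_width: -0.003
grasp_force: 0.0
clock: 15.0
position: [0.4567, 0.1908, 0.2696]
ee_rot: [1.0, -0.011, -0.0, 0.0]
ft_force: [-0.5, -0.1, 0.5]
grip_width: -0.0
grasp_force: 0.0
[0.4567 0.1908 0.2696] [ 0.9999 -0.011  -0.0004  0.    ]
wrist pred [272.9678 206.6604]
plunger 0.9 [272.1 208.7] 246 294 181 231 [0.4523 0.192  0.085 ]
run_box 0.59 [269.5 189.4] 222 322 130 241 [0.4667 0.1935 0.085 ]
scene pred [208.1248 193.1887]
plunger 0.58 [205.5 196.9] 201 213 191 206 [0.4462 0.1878 0.085 ]
run_box 0.89 [207.3 211.7] 194 228 191 230 [0.4292 0.1347 0.085 ]
top pred [199.5122 249.6793]
plunger 0.56 [271.6 251. ] 261 282 238 258 [0.4511 0.002  0.085 ]
run_box 0.81 [209.  253.6] 198 219 234 266 [0.4452 0.1671 0.085 ]
plunger in tool [-0.0012 -0.0005  0.1786]
```

```bash
python3 -m jog '[{"grip":1,"slide":[-0.2,-0.1,2],"yaw":0},{"grip":1,"slide":[0,0,3],"yaw":0},{"grip":1,"slide":[0,0,2],"yaw":0},{"grip":1,"slide":[0,0,1.5],"yaw":0},{"grip":1,"slide":[0,0,0.8],"yaw":0},{"grip":1,"slide":[0,0,0],"yaw":0},{"grip":1,"slide":[0,0,0],"yaw":0}]'; python3 -m jog '[{"grip":1,"slide":[0,0,0.3],"yaw":0},{"grip":1,"slide":[0,0,0.3],"yaw":0},{"grip":1,"slide":[0,0,0],"yaw":0},{"grip":1,"slide":[0,0,0],"yaw":0}]'; python3 -m jog '[{"grip":1,"slide":[0,0,0.3],"yaw":0},{"grip":1,"slide":[0,0,0],"yaw":0},{"grip":1,"slide":[0,0,0],"yaw":0}]'
```

```text
clock: 16.15
position: [0.4552, 0.1921, 0.1771]
ee_rot: [1.0, -0.011, 0.0, -0.0]
ft_force: [-0.3, 0.4, 1.3]
grip_width: -0.001
grasp_force: 0.0
clock: 16.55
position: [0.4549, 0.1918, 0.1705]
ee_rot: [1.0, -0.011, 0.0, 0.0]
ft_force: [-0.7, 0.7, 0.3]
grip_width: 0.002
grasp_force: 0.0
clock: 16.85
position: [0.4548, 0.1918, 0.1673]
ee_rot: [1.0, -0.011, -0.0, 0.0]
ft_force: [0.5, 0.2, -0.4]
grip_width: -0.0
grasp_force: 0.0
```

```bash
for i in 1; do :; done; python3 -m jog '[{"grip":1,"slide":[0,0,0.2],"yaw":0},{"grip":1,"slide":[0,0,0],"yaw":0},{"grip":1,"slide":[0,0,0],"yaw":0}]'; python3 -m jog '[{"grip":1,"slide":[0,0,0.15],"yaw":0},{"grip":1,"slide":[0,0,0],"yaw":0},{"grip":1,"slide":[0,0,0],"yaw":0}]'; python3 -m jog '[{"grip":1,"slide":[0,0,0.15],"yaw":0},{"grip":1,"slide":[0,0,0],"yaw":0},{"grip":1,"slide":[0,0,0],"yaw":0}]'; python3 -m jog '[{"grip":1,"slide":[0,0,0.2],"yaw":0},{"grip":1,"slide":[0,0,0],"yaw":0},{"grip":1,"slide":[0,0,0],"yaw":0}]'
```

```text
clock: 17.15
position: [0.4548, 0.1918, 0.1653]
ee_rot: [1.0, -0.011, -0.0, 0.0]
ft_force: [0.0, -0.4, 0.5]
grip_width: 0.003
grasp_force: 0.0
clock: 17.45
position: [0.4548, 0.1918, 0.1639]
ee_rot: [1.0, -0.011, 0.0, 0.0]
ft_force: [-0.3, -0.3, -0.4]
grip_width: 0.001
grasp_force: 0.0
clock: 17.75
position: [0.4549, 0.1918, 0.1626]
ee_rot: [1.0, -0.011, 0.0, 0.0]
ft_force: [-1.7, -0.4, 4.1]
grip_width: 0.005
grasp_force: 2.0
clock: 18.05
position: [0.4549, 0.1919, 0.1604]
ee_rot: [1.0, -0.011, 0.0, 0.0]
ft_force: [-0.5, -0.1, 4.0]
grip_width: 0.001
grasp_force: 2.3
```

```bash
python3 -m jog '[{"grip":1,"slide":[0,0,0.2],"yaw":0},{"grip":1,"slide":[0,0,0.2],"yaw":0},{"grip":1,"slide":[0,0,0.2],"yaw":0},{"grip":1,"slide":[0,0,0],"yaw":0},{"grip":1,"slide":[0,0,0],"yaw":0}]'; python3 -m jog '[{"grip":1,"slide":[0,0,0.1],"yaw":0},{"grip":1,"slide":[0,0,0],"yaw":0},{"grip":1,"slide":[0,0,0],"yaw":0},{"grip":1,"slide":[0,0,0],"yaw":0}]'
python3 - <<'E'
from h import *
np.set_printoptions(precision=4,suppress=True)
for i in range(6):
    o=manip.get_obs(); print(o["position"],o["ft_force"]); a=manip.camera("wrist" if i<5 else "scene")
W=manip.calibration("scene"); cv2.imwrite("pics/s9.png",a)
for d in manip.masks_of("carrier","scene")[:1]:
    ys,xs=np.where(d["region"]); print(d["conf"],d["centre"],xs.min(),xs.max(),ys.min(),ys.max(),proj(W,[.6145,-.1135,.251]))
for t in("glue","cup","spare"):
    for d in manip.masks_of(t,"scene")[:1]: print(t,d["conf"],d["centre"])
E
```

```text
clock: 18.55
position: [0.4549, 0.1919, 0.1546]
ee_rot: [1.0, -0.011, 0.0, 0.0]
ft_force: [-1.2, -0.7, 6.0]
grip_width: 0.002
grasp_force: 3.2
clock: 18.95
position: [0.4549, 0.1919, 0.1536]
ee_rot: [1.0, -0.011, 0.0, 0.0]
ft_force: [-2.1, -0.5, 7.4]
grip_width: 0.002
grasp_force: 3.4
[0.4549 0.1919 0.1536] [-2.084 -0.528  7.412]
[0.4549 0.1919 0.1536] [-1.1707 -0.3693  6.2006]
[0.455  0.1918 0.1536] [-1.6925 -0.1057  6.0667]
[0.4549 0.1919 0.1536] [-2.5907 -0.4027  5.9096]
[0.4549 0.1919 0.1536] [-1.2775 -1.1036  7.2332]
[0.4549 0.1919 0.1536] [-1.8325  0.7733  6.9937]
0.87 [325.7, 237.9] 307 338 197 265 [327.6267 197.3   ]
glue 0.73 [226.7, 243.7]
cup 0.72 [244.0, 259.3]
spare 0.74 [258.2, 285.4]
```

```bash
python3 -c "
from workcell import manip
print(manip.hand_in())"
```

```text
the job is handed in; nothing more can be done
None
```

The job is handed in, but hand-in returned no verdict: the carrier hangs free on the rail within about 2 mm of the pointer by my measurement, and the shut fingers hold the plunger at about 9.7 mm of travel with roughly 6.6 N.

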